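# Fit the photometer cover and hold the check paddle in its light well

## Task

Get the bench photometer ready for its optical check: lower the slotted metal cover plate over the two pins on the photometer's deck until it lies flush and let go of it, then take the check paddle from its stand and pass its blade down through the slot in the cover. Finish while holding the paddle upright in the slot, with its round glass window wholly below the cover plate and its black handle still clear above the plate, so that the hand alone carries it. Leave the other things on the bench where they are.

Things in the scene. Friction and masses are not known exactly. Their poses are not given: they have to be found in the camera images.
- reader: bench photometer, a white box with a blue foot, fixed to the bench: 130 (x) x 200 (y) x 85 mm high. Origin: centre of its underside; z up. Its flat top is the deck, with an open light well and two upright steel pins.
- reader_deck (a point): centre of the photometer's deck (top face), 85 mm above the bench; axes as the photometer's. The cover, when home, has its origin here and its axes along these (the pins match one way round only).
- reader_well (a point): centre of the mouth of the light well, at deck height, at (0, +38) mm from the deck centre in the photometer's axes. Well opening 30 (x) x 48 (y) mm, 70 mm deep, flat bottom.
- reader_pin0 (a point): tip of the first steel pin, at (-28, -68) mm from the deck centre; pin 8 mm in diameter, 13 mm tall above the deck, its top 4 mm tapering to 3 mm diameter.
- reader_pin1 (a point): tip of the second steel pin, same shape, at (0, +72) mm from the deck centre.
- cover: loose bare-metal cover plate, 90 (x) x 170 (y) x 8 mm thick, about 0.3 kg, flat on the bench. Origin: centre of its underside, z up. Through holes of 10 mm diameter at (-28, -68) and (0, +72) mm; a through slot at (0, +38) mm, 8 mm wide (x), 42 mm long (y). At (0, 0) stands a black grip bar 14 (x) x 30 (y) mm, from 8 to 53 mm above the underside
- cover_slot (a point): centre of the slot at the cover's top face (8 mm above its underside); axes as the cover's.
- cover_grip (a point): centre of the top of the cover's grip bar, 53 mm above the cover's underside. Grip the bar across its 14 mm (along x).
- stand: grey storage block for the paddle, fixed to the bench, 70 (x) x 80 (y) x 60 mm high on an 80 x 90 mm foot, with a pocket 9 (x) x 43 (y) mm, 55 mm deep in the middle of its top. Origin: centre of its underside. It and the cover plate lie on opposite sides of the photometer, either way round.
- paddle: loose check paddle, about 60 g, upright in the stand's pocket, axes along the stand's (may lean 0.06 rad about y), its lower end 5 mm above the bench. Origin: middle of the blade's lower end; z up. Metal blade 6 mm thick (x), 40 wide (y), 60 long, its lower 13 mm narrowing to 28 wide with rounded edges; above it, from 60 to 105 mm, a black handle 14 (x) x 30 (y) mm, too thick for the slot
- paddle_window (a point): centre of the paddle's round glass window, 18 mm in diameter, 18 mm above the blade's lower end (42 mm below the handle).
- paddle_grip (a point): centre of the top of the paddle's handle, 105 mm above the blade's lower end. Grip the handle across its 14 mm (along x).
- reagent: bystander: white reagent bottle, 52 mm diameter, 110 mm tall; origin under its centre.
- wash: bystander: clear wash bottle, 60 mm diameter, 150 mm tall; origin under its centre.
- vial: bystander: small amber vial, 26 mm diameter, 40 mm tall, between robot and photometer; origin under its centre.
- jar: bystander: small white jar, 32 mm diameter, 45 mm tall, on the robot's side of the stand; origin under its centre.
- tipbox: bystander: box of pipette tips, 85 x 120 x 58 mm; origin under its centre.
- tuberack: bystander: rack of capped tubes, 60 x 160 x 80 mm; origin under its centre.
- beaker: bystander: glass beaker, 60 mm diameter, 70 mm tall; origin under its centre.
Not all that is in view belongs to the job. What is shaped like the cover but blue or purple is not meant.

How it is judged:
By the outcome, as a careful person would: the job done as asked, in the order asked, and still so for the second after the job is handed in, while the arm keeps its last pose, push and grip.
It also fails if it takes over 62 s, if anything falls off the work surface, if the arm or the gripper's body presses on something with over 40 N, if the wrist force passes 120 N, or if a joint passes its speed limit or range.

## Robot

A 6-joint arm with a two-finger parallel gripper is mounted at the origin on the work surface. World frame = base frame: x ahead of the robot, y to its left, z up, the work surface at z = 0. Lengths are in mm, angles in rad, forces in N, time in s.
With the tool pointing down it reaches from about 350 to 875 mm from the base axis. Payload 4.2 kg.
Tool frame: the origin (TCP) lies on the centre line of the jaws, within the pads' length; the fingertips stand 25 mm ahead of it and the grasp point (between the pads) lies 6 mm ahead of it; z points along the fingers, y is the direction in which the jaws open and shut (so a half turn about z gives the same grasp; the last joint's range is limited). The gripper opens to 85 mm and grips with 20 to 120 N. Pads are 22 mm wide; open, the fingers measure 114 mm over their backs; the gripper's body (76 mm by 85 mm) begins 54 mm behind the grasp point. The pads swing forward as they close: fully open they stand 13 mm farther back than shut.
Start: joints at [1.572, 0.385, 0.008, 0, -1.194, -0.259], TCP at [159.314, 604.333, 256.312] pointing down, gripper open.
Joint ranges: [-3.14, 3.14], [-1.21, 2.06], [-1.07, 1.41], [-3.16, 2.05], [-2.99, -0.16], [-3.1, 3.1]. Speed limits (rad/s): [2.79, 2.79, 3.14, 3.14, 3.14, 3.14].

## Interface

Orientations are given as a unit quaternion [x, y, z, w].
In Python, from bench import arm gives the robot as it stands.
- The arm moves only by the tool drive_tool, never from a script. Its argument "plan" is a list of rows, each a list of 2 entries, a list of its own where there are three numbers: the shift along the tool's x, y, z in m, then the turn about the tool's z in degrees. A call has 1 to 12 rows; each row shifts and turns the commanded pose from where the row before left it, along the tool's axes as they then stand; what a row does not reach is not made up. A row lasts 1/8 s, in which the tool goes at most 62.5 mm and 10.7 degrees, less where a joint would pass 70% of its speed; a pose out of reach is approached as far as the arm can. A call with a gripper value outside its range is refused whole. "fingers" is the closure, from -1 (fully open) to 1 (shut), so that 0 is half open, set as the call begins (left out, the last holds). The fingers move at their own pace and stop on an object; the grip force is fixed at half the most. Time passes only in rows, so rows that do not move let the fingers close. It gives the time, the measured TCP pose, the force and the opening at its end, in the units of the state.
- arm.read_state(): the state, without advancing time (a new reading comes with each control period).
- arm.get_image(name): name is "scene" or "side" or "wrist"; returns a dict with "image" (420x560x3 uint8, red, green, blue), "K" (3x3 intrinsics, pixels), "R" (3x3) and "t" (3): a world point X has camera coordinates R X + t. Camera axes: x right, y down, z forward; pixel columns grow to the right and rows downward; lengths in mm; the calibration is good to about 2 mm. The wrist camera is an equidistant fisheye: a pixel r from the principal point sees the ray r / f radians off the axis. A picture is of the moment at which its call begins. There is no depth.
- arm.job_done(): hands the job in, once; it reports no verdict.
The state is a dict: "clock": time; "joints": joint angles; "joint_vel": joint speeds; "joint_efforts": joint torques, N m; "position": TCP position; "ee_rot": TCP orientation; "contact_force": force on the tool from outside, world axes, zero at the start; "wrist_torque": the same for the moment, N m; "gripper_width": finger opening in mm.
Only numpy, scipy, OpenCV 4.12 (cv2) and the standard library are available. Lean on these libraries where they do the work, as an engineer would, in place of code of your own. Each camera call takes 0.05 s, during which the arm holds its last target.

## Working session

There is one attempt and no reset: what is moved stays moved. The work goes in short steps, Python scripts to look and compute and a tool call to move; the robot and the scene stay as the last step left them, time stands still between calls to the robot, and variables do not carry over. Pictures are saved under pics/ and viewed, and the job is handed in when it is done.

Besides the shell and the picture viewer there is one more tool, called as a command line: name --argument value ..., lists and objects as JSON in quotes. drive_tool: Moves the arm, as the interface text tells. Its arguments: {"type":"object","properties":{"plan":{"type":"array"},"fingers":{"type":"number"}},"required":["plan"]}

```bash
ls; mkdir -p pics
python3 - <<'E'
from bench import arm
import cv2,pickle
print(arm.read_state())
d={}
for n in ["scene","side","wrist"]:
    r=arm.get_image(n); d[n]=r
    cv2.imwrite(f"pics/{n}0.png",r["image"][:,:,::-1]); print(n,r["K"],r["R"],r["t"])
pickle.dump(d,open("im0.pkl","wb"))
E
```

```text
pics
{'clock': 0.0, 'joints': array([ 1.57160374e+00,  3.85542705e-01,  6.62007820e-03, -5.14812381e-04,
       -1.19398953e+00, -2.58591697e-01]), 'joint_vel': array([ 0.00094203,  0.00031807,  0.0010354 , -0.0006773 ,  0.00119794,
       -0.00080666]), 'joint_efforts': array([ 3.23760260e-04, -3.92289948e+01,  1.88407123e+01,  4.18621391e+00,
       -4.52692577e-03,  1.71548301e-06]), 'position': array([159.18194475, 603.83784887, 255.2252864 ]), 'ee_rot': array([ 9.91692107e-01, -1.28629657e-01, -1.00411109e-04,  1.07997286e-03]), 'contact_force': array([-0.10610014,  0.24625173,  0.43892885]), 'wrist_torque': array([ 0.03723926,  0.00328396, -0.03597179]), 'gripper_width': 85.48422680561245}
scene [[477.83375189   0.         276.675427  ]
 [  0.         477.83375189 208.25275793]
 [  0.           0.           1.        ]] [[-0.86217401  0.50637912  0.01536746]
 [ 0.2645619   0.47590438 -0.8387622 ]
 [-0.43204511 -0.71909332 -0.54428101]] [ 506.15988739   -5.65160307 1757.81729757]
side [[497.79458478   0.         279.91581657]
 [  0.         497.79458478 202.8439197 ]
 [  0.           0.           1.        ]] [[-0.86259054 -0.50583866 -0.00805013]
 [-0.32449804  0.56542383 -0.75828551]
 [ 0.38812186 -0.65147766 -0.65187291]] [ 413.41204775  291.14365797 1683.07343093]
wrist [[325.1922621    0.         282.55190014]
 [  0.         325.1922621  201.97671724]
 [  0.           0.           1.        ]] [[-0.25553165 -0.96679526  0.0032422 ]
 [-0.92957814  0.24661368  0.27398207]
 [-0.26568413  0.06699721 -0.96172934]] [624.38745732 -36.59839879 379.97275533]
```

View pics/scene0.png

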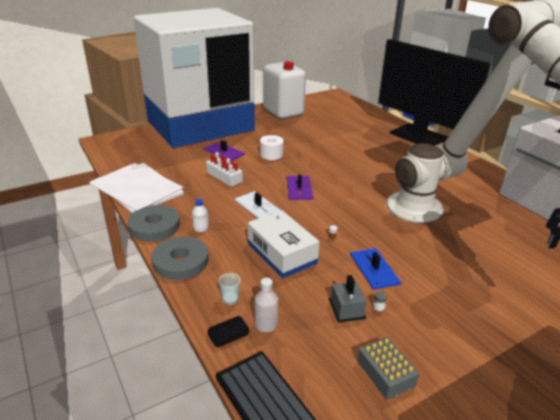

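View pics/side0.png

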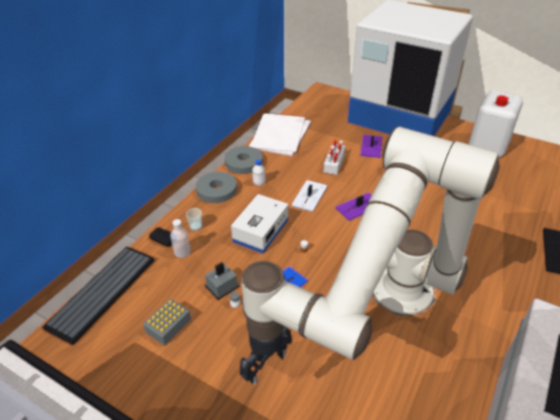

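View pics/wrist0.png

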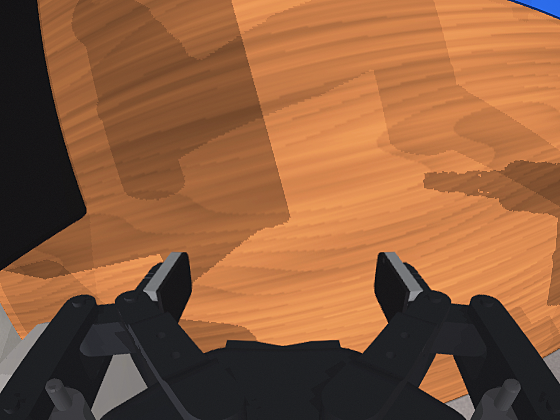

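```bash
cat > h.py <<'E'
import numpy as np,cv2
from bench import arm
def cast(r,uv,z,fish=False):
    K,R,t=r["K"],r["R"],r["t"]
    uv=np.atleast_2d(np.array(uv,float))
    x=(uv[:,0]-K[0,2])/K[0,0]; y=(uv[:,1]-K[1,2])/K[1,1]
    if fish:
        th=np.hypot(x,y); s=np.where(th>1e-9,np.sin(th)/np.maximum(th,1e-9),1); d=np.c_[x*s,y*s,np.cos(th)]
    else: d=np.c_[x,y,np.ones(len(x))]
    C=-R.T@t; D=d@R
    return C+D*((z-C[2])/D[:,2])[:,None]
def proj(r,X,fish=False):
    X=np.atleast_2d(np.array(X,float)); c=X@r["R"].T+r["t"]; K=r["K"]
    if fish:
        rho=np.hypot(c[:,0],c[:,1]); th=np.arctan2(rho,c[:,2]); s=th/np.maximum(rho,1e-9)
        return np.c_[K[0,0]*c[:,0]*s+K[0,2],K[1,1]*c[:,1]*s+K[1,2]]
    return np.c_[K[0,0]*c[:,0]/c[:,2]+K[0,2],K[1,1]*c[:,1]/c[:,2]+K[1,2]]
def crop(r,x0,y0,w,h,f,name):
    cv2.imwrite(name,cv2.resize(r["image"][y0:y0+h,x0:x0+w,::-1],None,fx=f,fy=f,interpolation=cv2.INTER_CUBIC))
E
python3 - <<'E'
import pickle
from h import *
d=pickle.load(open("im0.pkl","rb"))
crop(d["scene"],200,170,200,150,4,"pics/s0c.png")
crop(d["side"],190,170,160,120,5,"pics/d0c.png")
E
```

```text
(no output)
```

View pics/s0c.png

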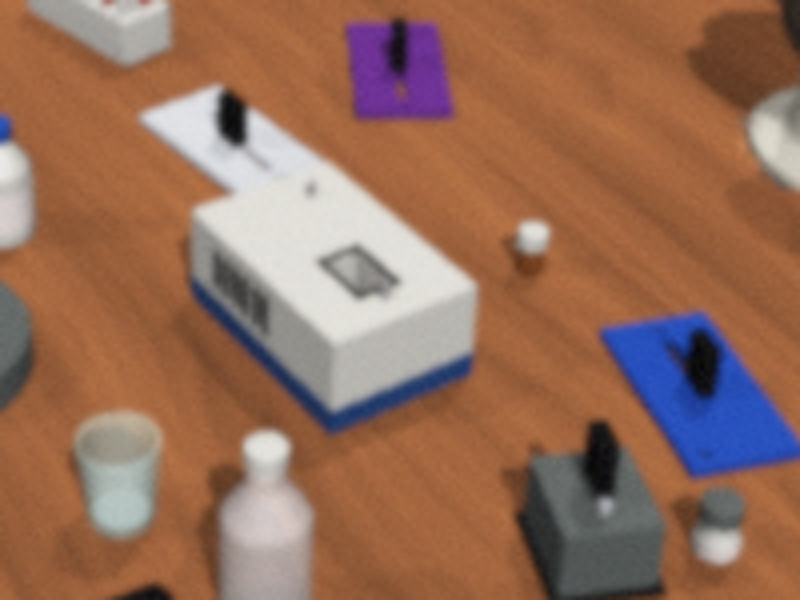

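View pics/d0c.png

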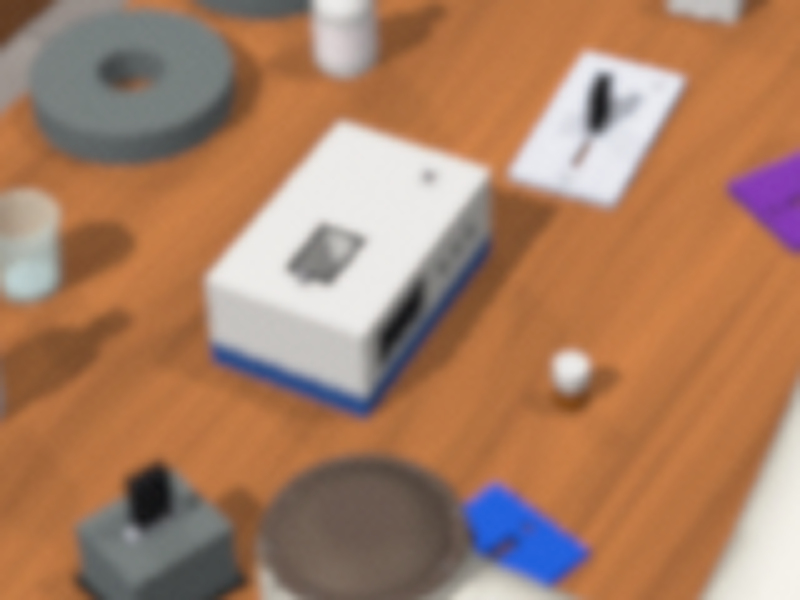

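Run:
```python
import pickle
from h import *
np.set_printoptions(precision=1,suppress=True)
d=pickle.load(open("im0.pkl","rb"))
S=lambda a:np.array(a)/4+[200,170]
D=lambda a:np.array(a)/5+[190,170]
a=cast(d["scene"],S([(190,212),(330,165),(476,288),(333,345)]),85);print("deckS",a,a.mean(0))
b=cast(d["side"],D([(343,122),(490,175),(368,332),(207,280)]),85);print("deckD",b,b.mean(0))
print("wellS",cast(d["scene"],S([(359,271)]),85),"pin",cast(d["scene"],S([(311,187)]),98))
print("wellD",cast(d["side"],D([(327,254)]),85),"pin",cast(d["side"],D([(430,176)]),98))
b=cast(d["side"],D([(587,50),(687,77),(612,207),(510,178)]),8);print("coverD",b,b.mean(0))
print("coverS",cast(d["scene"],S([(140,117),(220,87)]),8))
print("covgrip",cast(d["scene"],S([(231,97)]),53),cast(d["side"],D([(602,78)]),53))
print("padgrip",cast(d["scene"],S([(600,430)]),110),cast(d["side"],D([(150,470)]),110))
b=cast(d["scene"],S([(530,460),(628,450),(665,527),(562,553)]),60);print("standS",b)
b=cast(d["side"],D([(78,538),(157,465),(235,530),(150,585)]),60);print("standD",b)
```

```text
deckS [[ 638.8  -95.9   85. ]
 [ 507.8 -100.    85. ]
 [ 498.5   96.3   85. ]
 [ 626.6  102.    85. ]] [567.9   0.6  85. ]
deckD [[631.3 -96.7  85. ]
 [501.  -99.   85. ]
 [491.9  91.1  85. ]
 [621.1 103.7  85. ]] [561.3  -0.2  85. ]
wellS [[563.6  35.5  85. ]] pin [[547.7 -63.3  98. ]]
wellD [[560.7  37.1  85. ]] pin [[532.  -62.5  98. ]]
coverD [[ 553.6 -359.1    8. ]
 [ 463.2 -368.3    8. ]
 [ 441.7 -190.7    8. ]
 [ 529.  -181.     8. ]] [ 496.9 -274.8    8. ]
coverS [[ 558.  -354.2    8. ]
 [ 467.8 -365.8    8. ]]
covgrip [[ 502.5 -279.5   53. ]] [[ 499.8 -281.1   53. ]]
padgrip [[536.  290.7 110. ]] [[533.8 292.6 110. ]]
standS [[557.2 248.5  60. ]
 [492.3 273.6  60. ]
 [518.2 344.9  60. ]
 [591.4 330.6  60. ]]
standD [[570.2 330.9  60. ]
 [562.7 251.5  60. ]
 [483.9 273.1  60. ]
 [505.4 339.6  60. ]]
```

```bash
cat >> h.py <<'E'
from scipy.spatial.transform import Rotation as Ro
def delta(xyz,yaw,st=None):
    """shift in current tool axes (mm) and turn (deg) to reach TCP xyz, tool-x world yaw"""
    st=st or arm.read_state(); R=Ro.from_quat(st["ee_rot"]).as_matrix()
    d=R.T@(np.array(xyz)-st["position"]); y=np.arctan2(R[1,0],R[0,0])
    print("pos",st["position"].round(1),"yaw %.4f tilt %s"%(y,R[:2,2].round(4)),"clock",round(st["clock"],2)); print("shift",d.round(1),"turn %.2f"%np.degrees(-(yaw-y)))
E
python3 - <<'E'
from h import *
import pickle
d=pickle.load(open("im0.pkl","rb"))["wrist"];st=arm.read_state()
R=Ro.from_quat(st["ee_rot"]).as_matrix()
print(R.T@(-d["R"].T@d["t"]-st["position"]),R.T@d["R"].T)
delta([535,150,255],-1.22)
E
```

```text
[  69.29557087   -0.76475587 -117.96166167] [[-4.63239299e-04 -9.61696855e-01 -2.74114838e-01]
 [ 9.99998665e-01 -8.74947624e-04  1.37969801e-03]
 [-1.56668737e-03 -2.74113833e-01  9.61695977e-01]]
pos [159.2 604.  255.5] yaw -0.2579 tilt [-0.0003 -0.0017] clock 0.15
shift [479.1 343.1   1.1] turn 55.12
```

Run:
```python
from h import *
delta([545,250,260],-1.52)
```

```text
pos [159.2 604.  255.5] yaw -0.2579 tilt [-0.0003 -0.0017] clock 0.15
shift [463.3 243.9  -4.1] turn 72.31
```

drive_tool --plan '[[[0.0463,0.0244,0],0],[[0.0463,0.0244,0],0],[[0.0463,0.0244,0],0],[[0.0463,0.0244,0],0],[[0.0463,0.0244,0],0],[[0.0463,0.0244,0],0],[[0.0463,0.0244,0],0],[[0.0463,0.0244,0],0],[[0.0463,0.0244,0],0],[[0.0463,0.0244,0],0]]'

```text
clock: 1.4
position: [545.8, 249.0, 256.1]
ee_rot: [0.992, -0.129, -0.0, 0.0]
contact_force: [0.9, 0.9, -0.4]
gripper_width: 85.4
```

drive_tool --plan '[[[0,0,0],10.3],[[0,0,0],10.3],[[0,0,0],10.3],[[0,0,0],10.3],[[0,0,0],10.3],[[0,0,0],10.3],[[0,0,0],10.3],[[0,0,0],0],[[0,0,0],0]]'

```text
clock: 2.52
position: [544.7, 250.3, 256.1]
ee_rot: [0.727, -0.687, -0.0, 0.0]
contact_force: [-0.5, 0.6, -0.1]
gripper_width: 85.4
```

```bash
cat > snap.py <<'E'
import sys,pickle
from h import *
n=sys.argv[1]
d={}
for c in sys.argv[2:]:
    d[c]=arm.get_image(c); cv2.imwrite(f"pics/{c}{n}.png",d[c]["image"][:,:,::-1])
d["st"]=arm.read_state()
pickle.dump(d,open(f"im{n}.pkl","wb")); s=d["st"]
print(s["clock"],s["position"],s["ee_rot"],s["joints"],s["contact_force"])
E
python3 snap.py 1 wrist scene
```

```text
2.625 [544.76967671 250.33385385 256.2414144 ] [ 7.26685924e-01 -6.86969842e-01 -3.17594040e-05  4.69639061e-05] [ 7.00521391e-01  3.41586111e-01 -5.75290569e-02 -5.70040504e-05
 -1.17178165e+00 -6.44324834e-01] [-0.30796475 -0.33462478 -0.01827738]
```

View pics/wrist1.png

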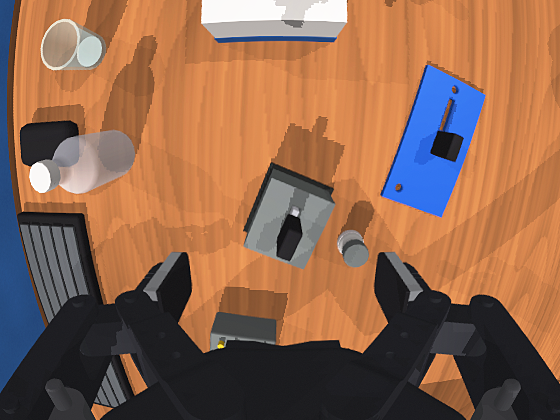

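Run:
```python
import pickle
from h import *
d=pickle.load(open("im1.pkl","rb"))
crop(d["wrist"],220,150,160,120,5,"pics/w1c.png")
```

```text
(no output)
```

View pics/w1c.png

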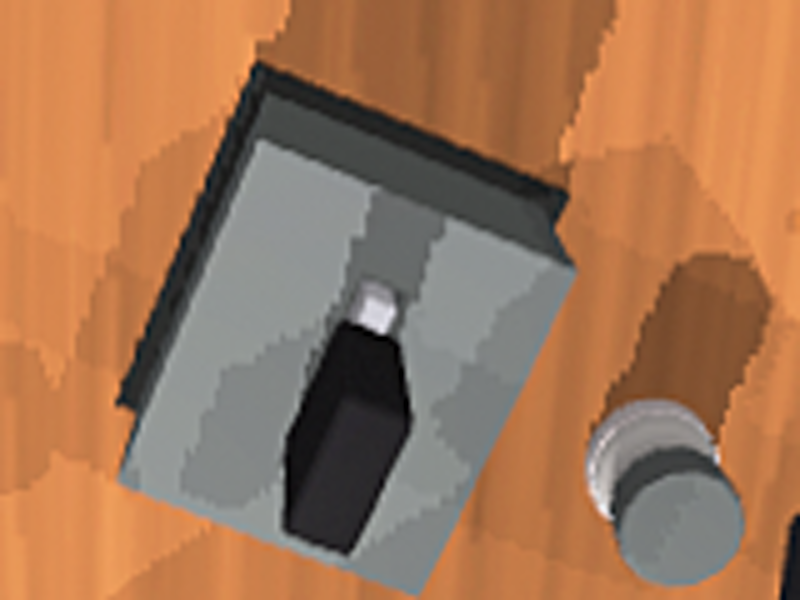

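Run:
```python
import pickle
from h import *
np.set_printoptions(precision=1,suppress=True)
d=pickle.load(open("im1.pkl","rb"))["wrist"]
W=lambda a:(np.array(a)+[0,0])/5+[220-.4,150-.4]
a=cast(d,W([(258,140),(575,270),(420,595),(120,482)]),60,True);print(a,a.mean(0))
e=lambda p,q:np.arctan2(*(a[q]-a[p])[[1,0]])
print("yaw", e(1,0),e(2,3),e(1,2)-np.pi/2,e(0,3)-np.pi/2, np.linalg.norm(a[1]-a[0]),np.linalg.norm(a[2]-a[1]))
a=cast(d,W([(343,396),(411,420),(350,555),(285,528)]),110,True);print(a,a.mean(0))
print("yaw", e(1,0),e(2,3),e(1,2)-np.pi/2,e(0,3)-np.pi/2, np.linalg.norm(a[1]-a[0]),np.linalg.norm(a[2]-a[1]))
print("jar",cast(d,W([(682,525)]),45,True))
im=d["image"][:,:,::-1]
delta([560,30,290],-1.52)
```

```text
[[556.  246.4  60. ]
 [490.6 269.4  60. ]
 [516.4 344.3  60. ]
 [581.8 321.2  60. ]] [536.2 295.3  60. ]
yaw -0.33862902322067434 -0.3395935801792517 -0.33156735077479693 -0.3313164789184704 69.34166565667104 79.2262465125046
[[538.  280.4 110. ]
 [525.9 284.2 110. ]
 [534.9 310.9 110. ]
 [546.8 306.2 110. ]] [536.4 295.4 110. ]
yaw -0.305766239249457 -0.37759757181317694 -0.3228998160501044 -0.32736066229326366 12.720868444231838 28.18807056384947
jar [[456.5 332.1  45. ]]
pos [544.8 250.3 256.2] yaw -1.5146 tilt [-0. -0.] clock 2.62
shift [220.8  -2.8 -33.8] turn 0.31
```

drive_tool --plan '[[[0.055,-0.0007,-0.0085],0],[[0.055,-0.0007,-0.0085],0],[[0.055,-0.0007,-0.0085],0],[[0.055,-0.0007,-0.0085],0],[[0,0,0],0],[[0,0,0],0]]'

```text
clock: 3.38
position: [559.6, 30.8, 290.2]
ee_rot: [0.726, -0.688, -0.0, -0.0]
contact_force: [0.1, 0.8, 0.2]
gripper_width: 85.2
```

```bash
python3 snap.py 2 wrist;python3 - <<'E'
from h import *
delta([500,-215,260],-1.45)
E
```

```text
3.425 [559.50664213  31.36962779 290.05018103] [ 7.26474119e-01 -6.87193793e-01 -2.05617077e-04  6.42958720e-05] [ 3.45025388e-01  2.52408583e-01 -9.80119199e-02 -3.28916352e-04
 -1.22067616e+00 -2.89354604e-01] [-0.00787113  0.26209056  0.31640434]
pos [559.5  31.4 290.1] yaw -1.5152 tilt [-0.0004  0.0002] clock 3.42
shift [242.7  73.1  30. ] turn -3.74
```

View pics/wrist2.png

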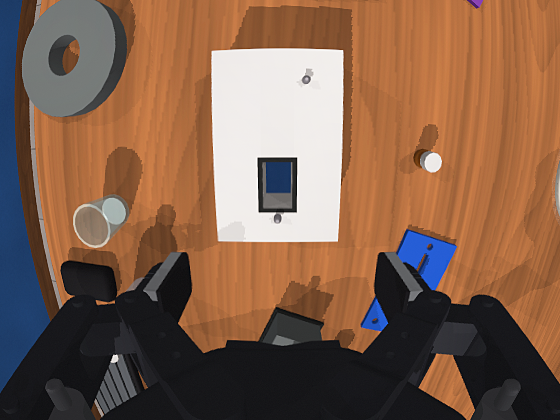

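Run:
```python
import pickle
from h import *
d=pickle.load(open("im2.pkl","rb"))["wrist"]
crop(d,245,55,100,75,8,"pics/w2a.png")
crop(d,235,150,100,75,8,"pics/w2b.png")
im=d["image"].astype(int)
m=((im.min(2)>190)).astype(np.uint8)
cs,_=cv2.findContours(m,cv2.RETR_EXTERNAL,cv2.CHAIN_APPROX_NONE)
c=max(cs,key=cv2.contourArea); p=cast(d,c[:,0],85,True)[:,:2]
print(cv2.minAreaRect(p.astype(np.float32)))
```

```text
((566.919921875, -1.9202880859375), (130.24700927734375, 200.12954711914062), 3.1632163524627686)
```

View pics/w2a.png

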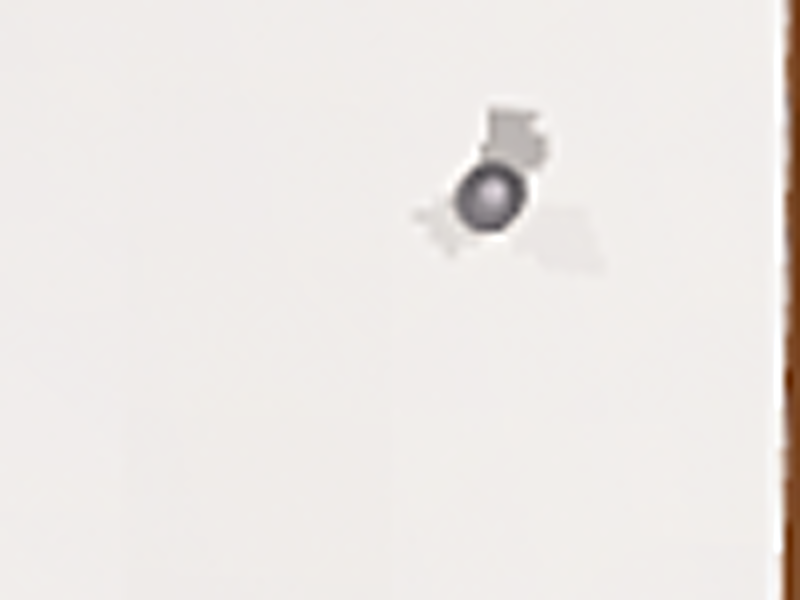

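View pics/w2b.png

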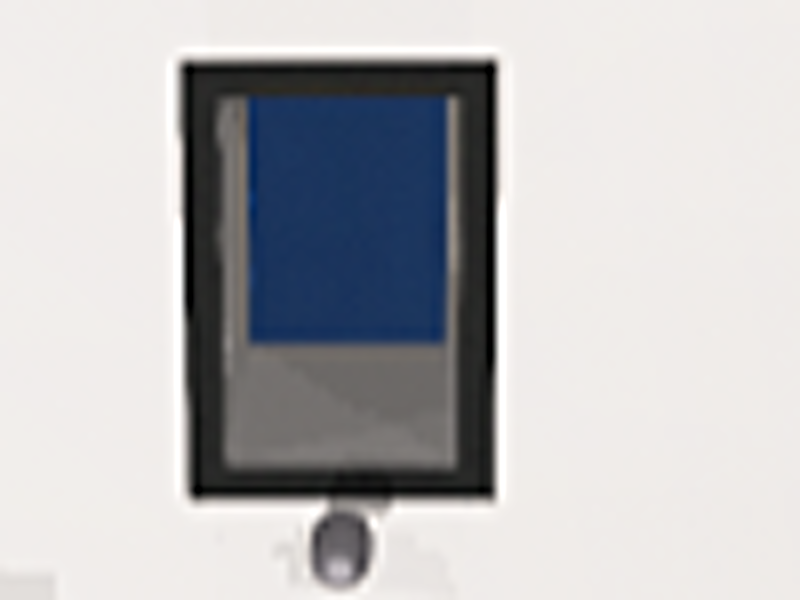

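Run:
```python
import pickle
from h import *
np.set_printoptions(precision=2,suppress=True)
d=pickle.load(open("im2.pkl","rb"))["wrist"]
o=-.44
p=cast(d,[(245+491/8+o,55+192/8+o),(235+341/8+o,150+570/8+o)],98,True);print(p)
v=p[1]-p[0]; yaw=np.arctan2(v[1],v[0])-np.arctan2(140,28); R=np.array([[np.cos(yaw),-np.sin(yaw)],[np.sin(yaw),np.cos(yaw)]])
print("len",np.hypot(*v[:2]),np.hypot(28,140),"yaw",yaw, "center",p[:,:2]-np.array([[-28,-68],[0,72]])@R.T)
w=cast(d,[(235+x/8+o,150+y/8+o) for x,y in [(183,62),(495,62),(495,496),(190,496)]],85,True);print(w,w.mean(0),w.mean(0)[:2]-R@[0,38])
```

```text
[[543.04 -71.22  98.  ]
 [562.77  70.14  98.  ]]
len 142.7382722134954 142.772546380598 yaw 0.05869910168403658 center [[567.    -1.7 ]
 [566.99  -1.73]]
[[585.88   8.67  85.  ]
 [546.85   6.63  85.  ]
 [543.19  63.39  85.  ]
 [582.93  65.55  85.  ]] [564.71  36.06  85.  ] [566.94  -1.87]
```

drive_tool --plan '[[[0.0485,0.0146,0.004],0],[[0.0485,0.0146,0.004],0],[[0.0485,0.0146,0.004],0],[[0.0485,0.0146,0.004],0],[[0.0485,0.0146,0.004],-3.7],[[0,0,0],0],[[0,0,0],0]]'

```text
clock: 4.3
position: [500.4, -214.4, 270.1]
ee_rot: [0.748, -0.663, -0.0, 0.0]
contact_force: [0.3, 0.1, 0.7]
gripper_width: 85.3
```

```bash
python3 snap.py 3 wrist
```

```text
4.35 [ 500.52703124 -214.07829649  270.21250957] [ 7.48602379e-01 -6.63019210e-01 -6.22287037e-05 -4.04859089e-05] [-1.06303304e-01  2.37626110e-01 -1.68649382e-01 -1.50373374e-04
 -1.16457529e+00  2.27469602e-01] [ 0.49125322 -0.15337139  0.09982942]
```

View pics/wrist3.png

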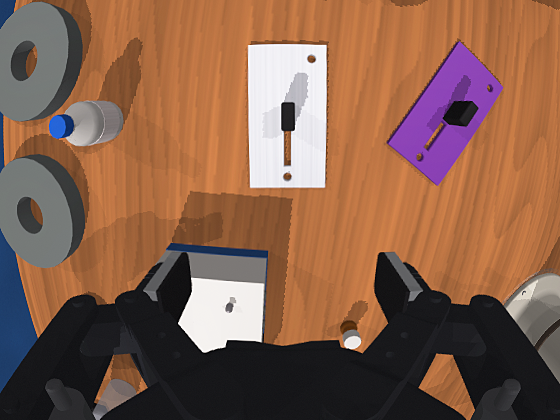

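Run:
```python
import pickle
from h import *
np.set_printoptions(precision=2,suppress=True)
d=pickle.load(open("im3.pkl","rb"))["wrist"]
im=d["image"].astype(int)
m=((im[...,2]>130)&(im[...,0]>130)&(im.max(2)-im.min(2)<45)).astype(np.uint8); m[:, :240]=0;m[200:]=0;m[:,340:]=0
m=cv2.morphologyEx(m,cv2.MORPH_CLOSE,np.ones((3,3)))
cs,_=cv2.findContours(m,cv2.RETR_EXTERNAL,cv2.CHAIN_APPROX_NONE)
c=max(cs,key=cv2.contourArea); p=cast(d,c[:,0],8,True)[:,:2]
print(cv2.minAreaRect(p.astype(np.float32)))
crop(d,240,85,80,60,10,"pics/w3b.png")
crop(d,240,35,100,160,4,"pics/w3c.png")
```

```text
((502.7145690917969, -279.26025390625), (90.88932037353516, 170.34890747070312), 6.910770893096924)
```

View pics/w3b.png

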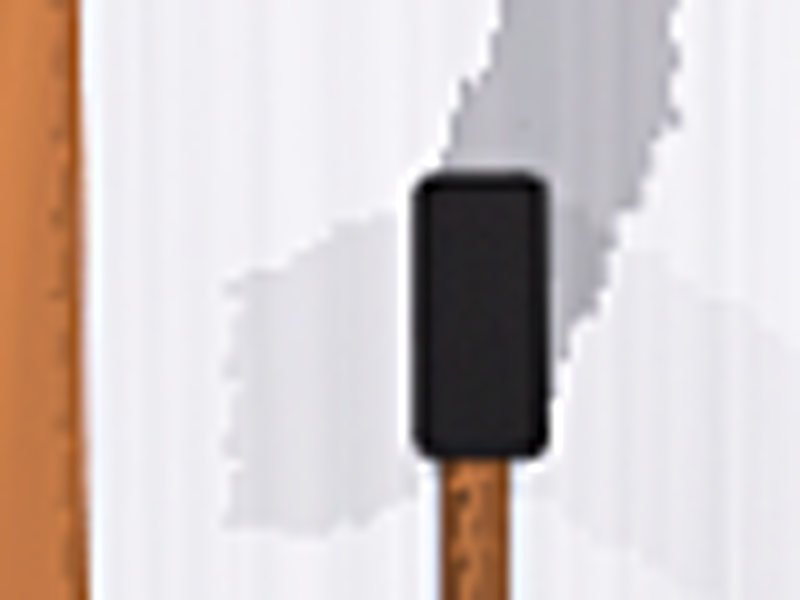

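View pics/w3c.png

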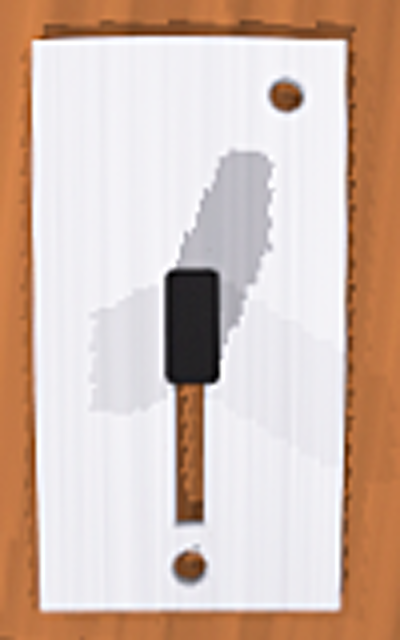

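Run:
```python
import pickle
from h import *
np.set_printoptions(precision=2,suppress=True)
d=pickle.load(open("im3.pkl","rb"))["wrist"]
print(cast(d,[(240+48.1-.45,85+31.7-.45)],53,True))
o=-.38
h=cast(d,[(240+285/4+o,35+96/4+o),(240+190/4+o,35+566/4+o)],8,True);print(h)
v=h[1]-h[0];yaw=np.arctan2(v[1],v[0])-np.arctan2(140,28);c,s=np.cos(yaw),np.sin(yaw)
print(np.hypot(*v[:2]),yaw,h[0][:2]-np.array([[c,-s],[s,c]])@[-28,-68])
delta([502.7,-279.3,90],-np.pi/2+.1206)
```

```text
[[ 502.8  -278.94   53.  ]]
[[ 483.67 -349.51    8.  ]
 [ 493.94 -207.94    8.  ]]
141.93852767129437 0.12501583777856506 [ 502.98 -278.55]
pos [ 500.5 -214.1  270.2] yaw -1.4497 tilt [-0.  0.] clock 4.35
shift [ 65.    5.7 180.2] turn 0.03
```

drive_tool --plan '[[[0.033,0.0028,0.01],0],[[0.0317,0.0029,0.04],0],[[0,0,0.05],0],[[0,0,0.05],0],[[0,0,0.04],0],[[0,0,0],0],[[0,0,0],0]]'

```text
clock: 5.22
position: [503.8, -279.8, 82.0]
ee_rot: [0.749, -0.663, 0.001, -0.0]
contact_force: [-0.3, -0.3, 0.2]
gripper_width: 85.6
```

```bash
python3 snap.py 4 wrist
python3 - <<'E'
from h import *
delta([502.8,-279,40],-np.pi/2+.122)
E
```

```text
5.275 [ 503.92794298 -280.03470959   82.53313916] [ 0.74857018 -0.66305218  0.00197385 -0.00076992] [-0.22608428  0.48260111 -0.32854895  0.00078218 -0.75544309  0.34653081] [ 0.29827834  0.28173273 -0.51136721]
pos [ 503.9 -280.    82.5] yaw -1.4498 tilt [ 0.004  -0.0015] clock 5.28
shift [-1.2  1.2 42.5] turn -0.06
```

View pics/wrist4.png

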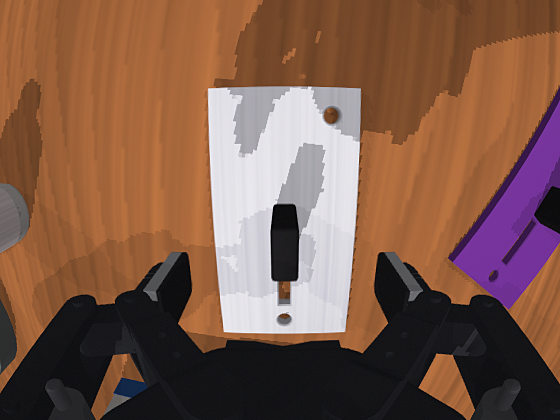

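drive_tool --plan '[[[-0.0006,0.0006,0.02],0],[[-0.0006,0.0006,0.02],0],[[0,0,0.001],0],[[0,0,0],0]]'

```text
clock: 5.78
position: [501.9, -279.4, 41.1]
ee_rot: [0.748, -0.664, 0.002, -0.001]
contact_force: [0.9, 0.8, -0.6]
gripper_width: 85.1
```

Run:
```python
from h import *
delta([502.8,-279,40],-np.pi/2+.122)
```

```text
pos [ 501.9 -279.4   41.1] yaw -1.4510 tilt [ 0.0031 -0.0011] clock 5.78
shift [-0.3 -0.9  1.1] turn -0.13
```

drive_tool --plan '[[[0,0,0],0],[[0,0,0],0],[[0,0,0],0],[[0,0,0],0],[[0,0,0],0],[[0,0,0],0],[[0,0,0],0],[[0,0,0],0]]' --fingers 1

```text
clock: 6.78
position: [501.2, -279.3, 39.7]
ee_rot: [0.748, -0.664, 0.001, -0.0]
contact_force: [1.2, -0.0, 4.1]
gripper_width: 13.3
```

drive_tool --plan '[[[0,0,-0.005],0],[[0,0,-0.02],0],[[0,0,-0.04],0],[[0,0,-0.05],0],[[0,0,-0.05],0],[[0,0,0],0],[[0,0,0],0]]'

```text
clock: 7.65
position: [499.1, -278.5, 202.7]
ee_rot: [0.748, -0.664, -0.002, 0.0]
contact_force: [-1.4, 0.2, -4.0]
gripper_width: 13.2
```

```bash
python3 snap.py 5 wrist scene
python3 - <<'E'
from h import *
delta([567.0,-1.7,210],-np.pi/2+.057)
E
```

```text
7.75 [ 499.11260161 -278.64079619  201.87063661] [ 0.74776557 -0.66395748 -0.00250648  0.00090924] [-2.26243216e-01  3.41872163e-01 -2.01588376e-01 -9.39544589e-04
 -1.03260721e+00  3.45319378e-01] [-0.01913452  0.01361166 -2.11974233]
pos [ 499.1 -278.6  201.9] yaw -1.4522 tilt [-0.005  0.002] clock 7.75
shift [-267.  -100.1   -7.9] turn 3.53
```

View pics/wrist5.png

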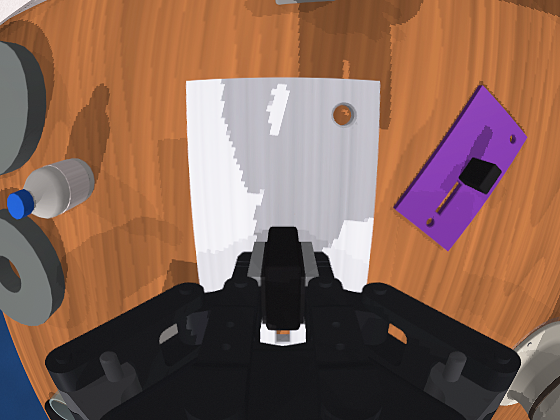

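```bash
cat > held.py <<'E'
import pickle,sys
from h import *
np.set_printoptions(precision=2,suppress=True)
D=pickle.load(open(f"im{sys.argv[1]}.pkl","rb"));d=D["wrist"];st=D["st"]
im=d["image"]
crop(d,320,95,50,40,8,"pics/hc%s.png"%sys.argv[1])
g=cv2.GaussianBlur(im[80:][:,:,0],(3,3),0)
# dark-orange hole blob
sub=im[95:135,325:365].astype(int); m=((sub[...,0]-sub[...,2])>40).astype(np.uint8)
n,l,s,c=cv2.connectedComponentsWithStats(m); k=1+np.argmax(s[1:,4]); print("hole px",c[k]+[325,95],s[k])
z=st["position"][2]-31.7
h=cast(d,[c[k]+[325,95]],z,True)
R=Ro.from_quat(st["ee_rot"]).as_matrix()
ht=R.T@(h[0]-st["position"]); print("hole in tool",ht,"exp [68,-28->]")
# edges
E=[]
for row in (90,150,200,250):
  r=im[row].astype(int); w=(r[:,2]>90)&((r.max(1)-r.min(1))<50)
  idx=np.where(w[150:420])[0]+150; E.append((idx.min()-.5,row)); E.append((idx.max()+.5,row))
e=cast(d,E,z,True); et=(e-st["position"])@R; print(E);print(et)
T=[]
for col in (200,230,260,320,360):
  r=im[:200,col].astype(int); w=(r[:,2]>90)&((r.max(1)-r.min(1))<50)
  idx=np.where(w[60:130])[0]+60; T.append((col,idx.min()-.5))
t=(cast(d,T,z,True)-st["position"])@R;print(t)
E
python3 held.py 5
```

```text
hole px [341.66 114.54] [  8  10  18  20 272]
hole in tool [67.79 27.22 31.66] exp [68,-28->]
[(np.float64(185.5), 90), (np.float64(379.5), 90), (np.float64(187.5), 150), (np.float64(377.5), 150), (np.float64(190.5), 200), (np.float64(374.5), 200), (np.float64(195.5), 250), (np.float64(369.5), 250)]
[[ 80.32 -45.44  31.28]
 [ 80.27  45.32  31.71]
 [ 51.65 -45.41  31.36]
 [ 51.53  45.23  31.78]
 [ 26.91 -45.51  31.42]
 [ 26.73  45.29  31.84]
 [ -0.02 -45.31  31.49]
 [ -0.26  45.05  31.91]]
[[ 84.86 -38.31  31.31]
 [ 84.59 -24.13  31.37]
 [ 84.65 -10.34  31.44]
 [ 84.8   16.98  31.56]
 [ 84.68  35.75  31.65]]
```

drive_tool --plan '[[[-0.0445,-0.0167,0],0],[[-0.0445,-0.0167,0],0],[[-0.0445,-0.0167,0],0],[[-0.0445,-0.0167,0],0],[[-0.0445,-0.0167,0],0],[[-0.0445,-0.0166,0],3.5],[[0,0,0.02],0],[[0,0,0.015],0],[[0,0,0],0],[[0,0,0],0]]'

```text
clock: 9.0
position: [568.5, -2.8, 169.4]
ee_rot: [0.727, -0.687, 0.0, 0.0]
contact_force: [0.3, 0.5, -3.3]
gripper_width: 13.1
```

```bash
python3 snap.py 6 wrist
python3 - <<'E'
from h import *
delta([567.0,-2,150],-np.pi/2+.057)
E
```

```text
9.05 [568.67402653  -2.68787704 169.81784707] [ 7.27087661e-01 -6.86544456e-01  3.73917526e-04 -3.20064750e-04] [ 2.80269812e-01  3.66554532e-01 -2.54683841e-01  3.91442359e-04
 -9.48626411e-01 -2.23153182e-01] [ 0.96269614 -0.3527936  -3.32158231]
pos [568.7  -2.7 169.8] yaw -1.5135 tilt [ 0.001 -0.   ] clock 9.05
shift [-0.8  1.7 19.8] turn 0.02
```

View pics/wrist6.png

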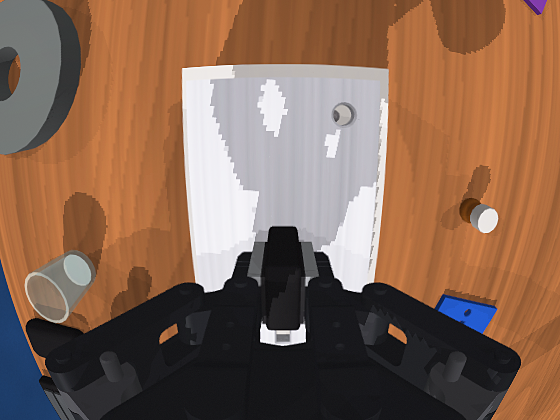

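drive_tool --plan '[[[-0.0008,0.0017,0.012],0],[[0,0,0.012],0],[[0,0,0],0],[[0,0,0],0]]'

```text
clock: 9.55
position: [566.8, -1.4, 145.3]
ee_rot: [0.727, -0.686, 0.0, 0.0]
contact_force: [1.0, 1.0, -2.6]
gripper_width: 13.3
```

```bash
python3 snap.py 7 wrist
python3 - <<'E'
from h import *
import pickle
delta([567.0,-2,125],-np.pi/2+.057)
D=pickle.load(open("im7.pkl","rb"));d=D["wrist"]
crop(d,310,90,64,48,10,"pics/w7c.png")
crop(d,260,315,50,40,10,"pics/w7d.png")
print(proj(d,[[543,-71.2,98],[562.8,70.2,98]],True))
E
```

```text
9.6 [566.8921133   -1.39072341 145.52885036] [ 7.27449821e-01 -6.86160813e-01  2.53035520e-04 -1.82619456e-04] [ 2.83433066e-01  3.90976593e-01 -2.87370827e-01  3.22949138e-04
 -8.91877672e-01 -2.25236015e-01] [ 0.46836358  0.33991939 -2.07435119]
pos [566.9  -1.4 145.5] yaw -1.5124 tilt [ 0.0006 -0.0001] clock 9.6
shift [ 0.6 -0.1 20.5] turn 0.08
[[337.41964106 113.72068461]
 [282.3651755  341.07228991]]
```

View pics/w7c.png

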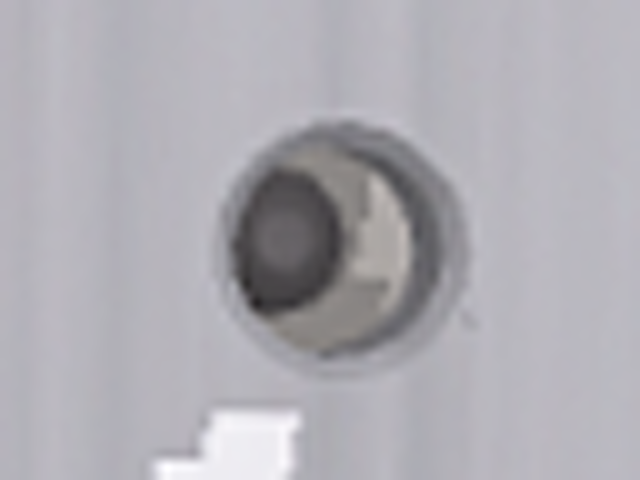

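View pics/w7d.png

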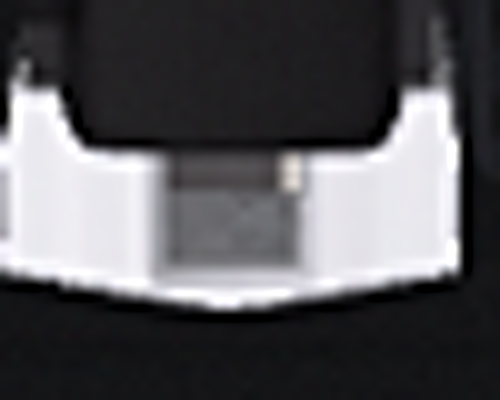

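Run:
```python
from h import *
import pickle
D=pickle.load(open("im7.pkl","rb"));d=D["wrist"];st=D["st"]
R=Ro.from_quat(st["ee_rot"]).as_matrix();p=st["position"]
z=p[2]-31.7
hx=cast(d,[(310+34.2-.45,90+25-.45)],z,True)[0]; print("hole top centre tool",R.T@(hx-p))
t=cast(d,[(310+28.2-.45,90+24-.45)],98,True)[0]; print("tip tool",R.T@(t-p),t)
```

```text
hole top centre tool [68.03050066 28.24341378 31.69069021]
tip tool [68.38290859 28.1243614  47.51965805] [542.83638057 -71.30245275  98.        ]
```

drive_tool --plan '[[[0.0004,0,0.005],0],[[0,0,0.005],0],[[0,0,0.004],0],[[0,0,0],0]]'

```text
clock: 10.1
position: [566.4, -1.9, 130.8]
ee_rot: [0.727, -0.686, -0.0, 0.0]
contact_force: [-0.4, -0.4, -3.1]
gripper_width: 13.2
```

drive_tool --plan '[[[0,0,0.003],0],[[0,0,0.002],0],[[0,0,0],0]]'

```text
clock: 10.48
position: [566.5, -1.9, 126.1]
ee_rot: [0.727, -0.686, -0.0, 0.0]
contact_force: [-0.9, -0.7, -2.7]
gripper_width: 13.2
```

drive_tool --plan '[[[0,0,0.001],0],[[0,0,0.001],0],[[0,0,0],0]]'

```text
clock: 10.85
position: [566.7, -1.8, 124.7]
ee_rot: [0.727, -0.686, 0.0, -0.0]
contact_force: [-0.3, -0.8, -0.2]
gripper_width: 13.4
```

```bash
python3 snap.py 8 wrist scene side
```

```text
11.0 [566.68255807  -1.82139235 124.67875689] [ 7.27412748e-01 -6.86200155e-01  1.54539035e-04 -1.33415466e-04] [ 2.82719937e-01  4.15696301e-01 -3.10324641e-01  1.75339408e-04
 -8.44388680e-01 -2.24544710e-01] [-1.52831162  0.12320707 -0.00468076]
```

View pics/wrist8.png

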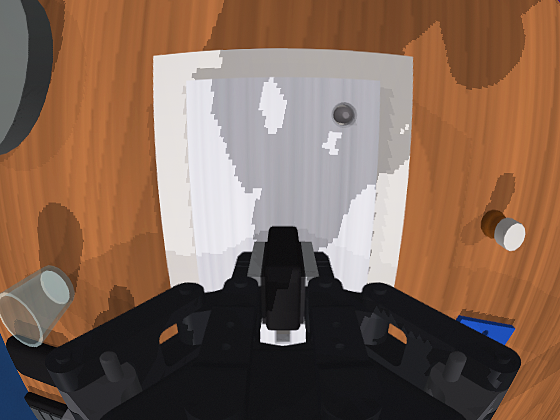

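drive_tool --plan '[[[0,0,0.0005],0],[[0,0,0],0]]'

```text
clock: 11.25
position: [566.7, -1.8, 124.6]
ee_rot: [0.727, -0.686, 0.0, -0.0]
contact_force: [-2.9, 0.6, 6.0]
gripper_width: 13.6
```

drive_tool --plan '[[[0,0,0],0],[[0,0,0],0],[[0,0,0],0],[[0,0,0],0],[[0,0,0],0],[[0,0,0],0]]' --fingers -1

```text
clock: 12.0
position: [566.6, -1.9, 123.8]
ee_rot: [0.727, -0.686, 0.0, 0.0]
contact_force: [0.8, 0.8, -0.1]
gripper_width: 85.2
```

drive_tool --plan '[[[0,0,-0.01],0],[[0,0,-0.03],0],[[0,0,-0.04],0],[[0,0,-0.04],0],[[0,0,-0.04],0],[[0,0,0],0],[[0,0,0],0]]'

```text
clock: 12.88
position: [566.1, -1.8, 283.9]
ee_rot: [0.727, -0.686, -0.0, -0.0]
contact_force: [-0.3, 1.0, -0.9]
gripper_width: 85.7
```

```bash
python3 snap.py 9 wrist
```

```text
12.925 [565.94012783  -1.89978271 283.13039139] [ 7.27298641e-01 -6.86320677e-01 -5.75894903e-04  5.32412897e-04] [ 2.82669415e-01  2.66930911e-01 -9.56095477e-02 -4.84112553e-04
 -1.20975769e+00 -2.24538342e-01] [-0.9195316   0.43841153 -0.21855574]
```

View pics/wrist9.png

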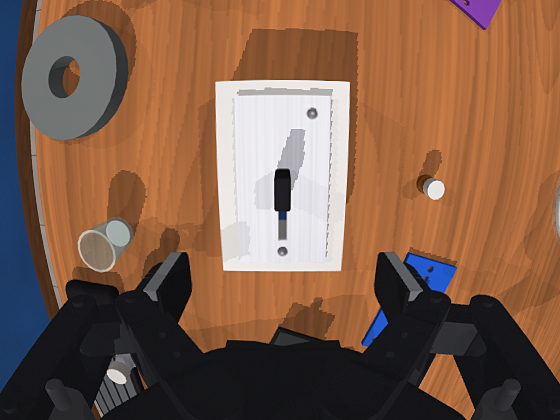

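Run:
```python
import pickle
from h import *
d=pickle.load(open("im9.pkl","rb"))["wrist"]
crop(d,225,80,120,195,4,"pics/w9b.png")
delta([536.3,295.3,260],-np.pi/2-.333)
```

```text
pos [565.9  -1.9 283.1] yaw -1.5128 tilt [-0.0016  0.    ] clock 12.93
shift [-298.4   12.3   23.2] turn 22.40
```

View pics/w9b.png

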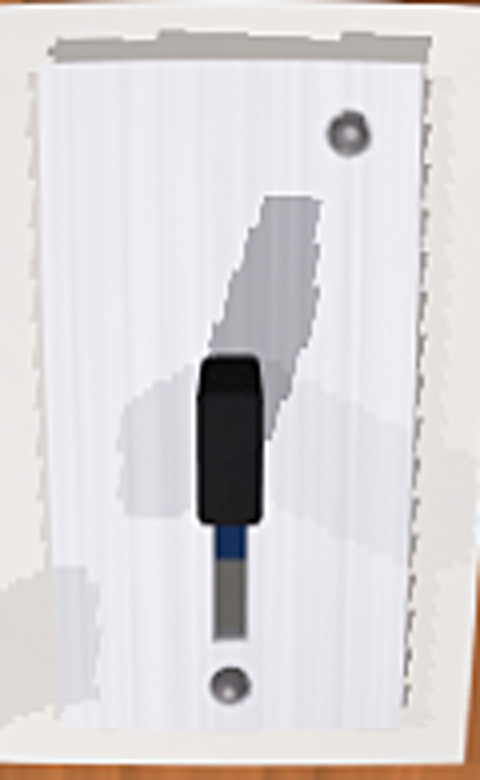

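Run:
```python
import pickle
from h import *
np.set_printoptions(precision=2,suppress=True)
d=pickle.load(open("im9.pkl","rb"))["wrist"]
W=lambda a:np.array(a)/4+[225-.38,80-.38]
a=cast(d,W([(38,60),(424,65),(402,731),(58,729)]),93,True);print(a,a.mean(0),[np.linalg.norm(a[i]-a[i-1]) for i in range(4)])
s=cast(d,W([(214,600),(246,600),(230,640),(348,133),(230,684)]),93,True);print(s,(s[0]+s[1])/2)
```

```text
[[616.48 -85.03  93.  ]
 [525.76 -89.04  93.  ]
 [516.    81.15  93.  ]
 [607.18  85.77  93.  ]] [566.36  -1.79  93.  ] [np.float64(171.05426911325378), np.float64(90.80649976652137), np.float64(170.47331610220937), np.float64(91.3001494856135)]
[[567.78  46.54  93.  ]
 [559.68  46.07  93.  ]
 [563.1   57.28  93.  ]
 [542.67 -71.37  93.  ]
 [562.39  69.67  93.  ]] [563.73  46.31  93.  ]
```

drive_tool --plan '[[[-0.0498,0.002,0],0],[[-0.0498,0.002,0],0],[[-0.0498,0.002,0],0],[[-0.0498,0.002,0],0],[[-0.0498,0.002,0.02],0],[[-0.0494,0.0023,0.02],7.4],[[0,0,0.02],7.5],[[0,0,0.02],7.5],[[0,0,0.02],0],[[0,0,0],0],[[0,0,0],0]]'

```text
clock: 14.3
position: [537.2, 295.4, 184.0]
ee_rot: [-0.58, 0.814, -0.0, -0.0]
contact_force: [-0.6, -0.3, 0.5]
gripper_width: 85.3
```

```bash
python3 snap.py 10 wrist;python3 - <<'E'
from h import *
import pickle
d=pickle.load(open("im10.pkl","rb"))["wrist"]
crop(d,200,130,160,120,5,"pics/w10c.png")
delta([536.3,295.3,100],-np.pi/2-.333)
E
```

```text
14.35 [537.37206529 295.50223193 184.47192102] [-5.80278381e-01  8.14418025e-01 -1.17076194e-04  5.16891527e-04] [ 7.66561424e-01  4.21653030e-01 -1.24021586e-01  4.48961241e-04
 -1.02413361e+00 -1.09944982e+00] [ 0.06571078 -0.43296516  0.37814513]
pos [537.4 295.5 184.5] yaw -1.9035 tilt [0.001  0.0004] clock 14.35
shift [ 0.6  1.  84.5] turn 0.02
```

View pics/wrist10.png

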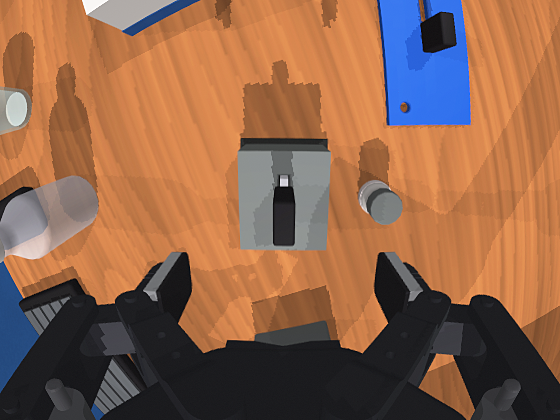

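View pics/w10c.png

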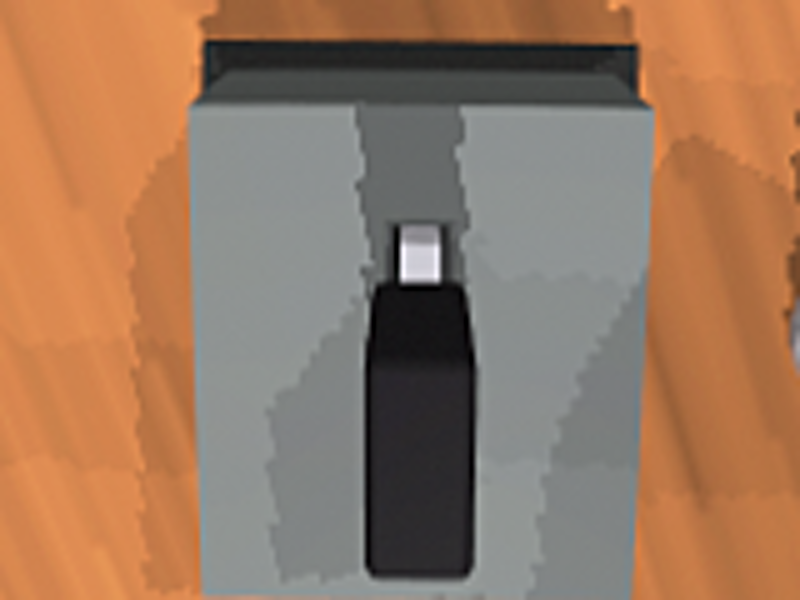

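Run:
```python
from h import *
import pickle
np.set_printoptions(precision=2,suppress=True)
D=pickle.load(open("im10.pkl","rb"));d=D["wrist"];st=D["st"]
R=Ro.from_quat(st["ee_rot"]).as_matrix();p=st["position"]
a=cast(d,np.array([(368,362),(474,362),(472,577),(368,577)])/5+[199.6,129.6],110,True)
print((a-p)@R,a.mean(0)); print(((a-p)@R).mean(0))
```

```text
[[ 14.44  -5.45  74.47]
 [ 14.44   7.57  74.46]
 [-14.25   7.63  74.48]
 [-14.24  -5.72  74.49]] [536.46 295.77 110.  ]
[ 0.1   1.01 74.47]
```

Aligned; correct y by +1 mm and go down.

drive_tool --plan '[[[0.0002,0.001,0.03],0],[[0,0,0.03],0],[[0,0,0.02],0],[[0,0,0.0035],0],[[0,0,0],0],[[0,0,0],0]]'

```text
clock: 15.1
position: [536.6, 296.0, 101.7]
ee_rot: [-0.58, 0.814, 0.0, 0.001]
contact_force: [-0.7, 0.3, 0.2]
gripper_width: 85.5
```

drive_tool --plan '[[[0,0,0],0],[[0,0,0],0],[[0,0,0],0],[[0,0,0],0],[[0,0,0],0],[[0,0,0],0],[[0,0,0],0],[[0,0,0],0]]' --fingers 1

```text
clock: 16.1
position: [536.1, 295.5, 100.4]
ee_rot: [-0.58, 0.814, -0.0, 0.0]
contact_force: [0.7, 0.2, 1.7]
gripper_width: 13.4
```

drive_tool --plan '[[[0,0,-0.005],0],[[0,0,-0.02],0],[[0,0,-0.035],0],[[0,0,-0.04],0],[[0,0,-0.03],0],[[0,0,0],0],[[0,0,0],0]]'

```text
clock: 16.98
position: [535.2, 295.0, 229.2]
ee_rot: [-0.58, 0.815, 0.0, -0.001]
contact_force: [-0.4, -0.1, -0.8]
gripper_width: 12.8
```

```bash
python3 snap.py 11 wrist scene;python3 - <<'E'
from h import *
delta([564.4,36.1,215],-np.pi/2+.056)
E
```

```text
17.075 [535.22665597 294.93515812 228.543136  ] [-5.80096144e-01  8.14546173e-01 -1.69288918e-05 -1.73083705e-03] [ 7.67991929e-01  3.82736676e-01 -6.68436303e-02 -5.33074286e-04
 -1.12464435e+00 -1.10086184e+00] [ 0.03622763 -0.85097404 -0.7622558 ]
pos [535.2 294.9 228.5] yaw -1.9039 tilt [-0.0028 -0.002 ] clock 17.07
shift [ 235.  -112.2   14. ] turn -22.29
```

View pics/wrist11.png

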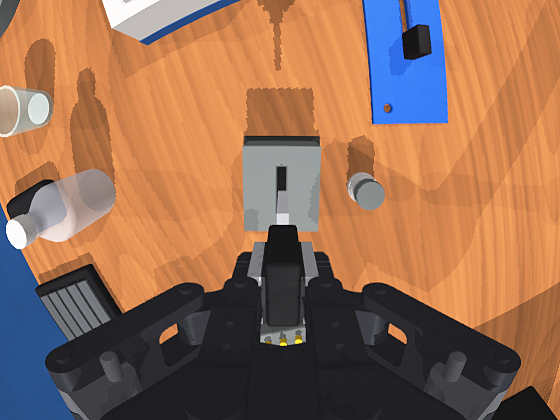

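drive_tool --plan '[[[0.047,-0.0225,0],0],[[0.047,-0.0225,0],0],[[0.047,-0.0225,0],0],[[0.047,-0.0225,0],0],[[0.047,-0.0222,0],0],[[0,0,0.004],-7.5],[[0,0,0.005],-7.4],[[0,0,0.005],-7.4],[[0,0,0],0],[[0,0,0],0]]'

```text
clock: 18.32
position: [565.1, 36.7, 215.9]
ee_rot: [0.726, -0.688, -0.0, 0.0]
contact_force: [-0.5, -0.6, -0.4]
gripper_width: 13.4
```

```bash
python3 snap.py 12 wrist scene side;python3 - <<'E'
from h import *
import pickle
delta([564.4,36.1,150],-np.pi/2+.056)
D=pickle.load(open("im12.pkl","rb"))
crop(D["wrist"],225,170,120,90,6,"pics/w12c.png")
crop(D["scene"],240,180,100,90,6,"pics/s12c.png")
crop(D["side"],210,170,100,90,6,"pics/d12c.png")
E
```

```text
18.475 [565.28721985  36.79679267 216.37804418] [ 7.26509562e-01 -6.87156351e-01  5.56578028e-05 -3.67575167e-05] [ 3.51008890e-01  3.17878178e-01 -1.98158298e-01  7.68653247e-05
 -1.05464441e+00 -2.95385792e-01] [ 0.10060996  0.13505349 -0.688249  ]
pos [565.3  36.8 216.4] yaw -1.5151 tilt [ 0.0001 -0.    ] clock 18.48
shift [ 0.6  0.9 66.4] turn -0.02
```

View pics/wrist12.png

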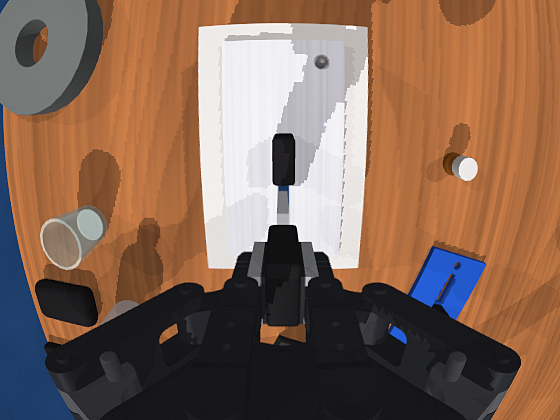

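View pics/w12c.png

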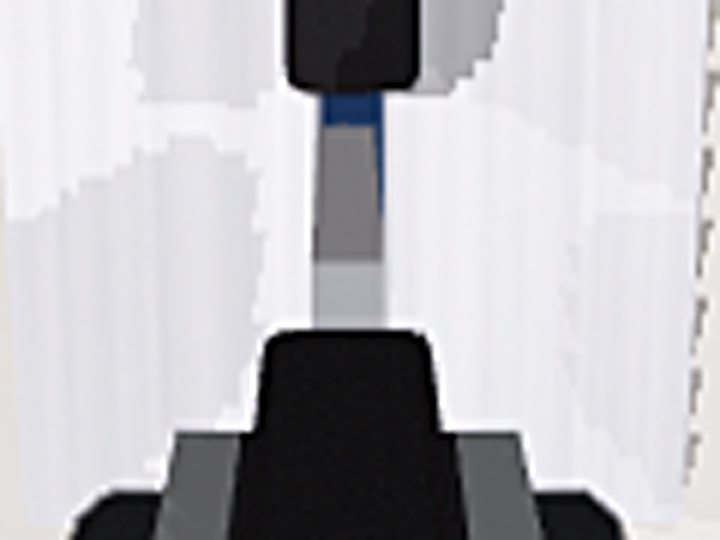

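View pics/s12c.png

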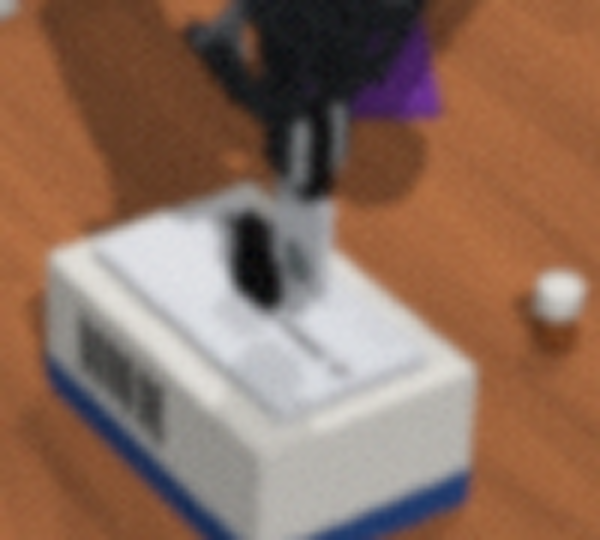

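View pics/d12c.png

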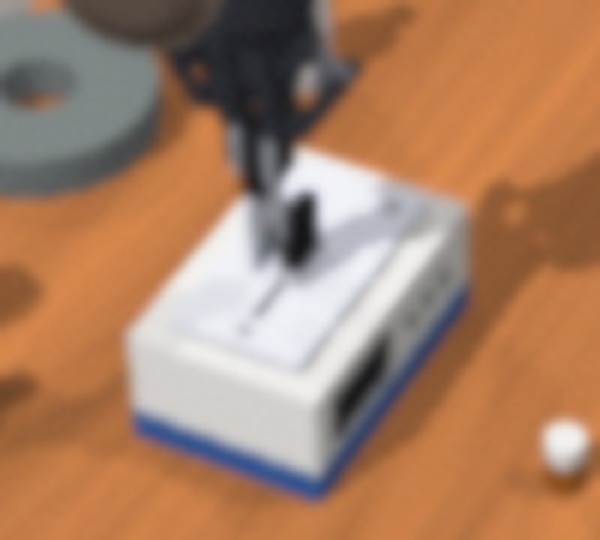

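Run:
```python
from h import *
import pickle
np.set_printoptions(precision=2,suppress=True)
D=pickle.load(open("im12.pkl","rb"));d=D["wrist"];st=D["st"]
R=Ro.from_quat(st["ee_rot"]).as_matrix();p=st["position"]
W=lambda a:np.array(a)/6+[224.58,169.58]
z=p[2]-95.4
for uv,zz in [([(321,127),(375,127)],z),([(314,260),(384,260)],z+13),([(314,325),(385,325)],z+30)]:
    a=(cast(d,W(uv),zz,True)-p)@R; print(a,a.mean(0))
a=cast(d,W([(322,105),(386,105),(313,200),(388,200)]),93,True); print("slot",a)
```

```text
[[16.24 -2.74 95.4 ]
 [16.23  3.33 95.4 ]] [16.23  0.3  95.4 ]
[[ 4.71 -3.41 82.4 ]
 [ 4.7   4.13 82.4 ]] [ 4.7   0.36 82.4 ]
[[ 3.35 -3.17 65.4 ]
 [ 3.34  3.9  65.4 ]] [ 3.34  0.36 65.4 ]
slot [[568.93  24.74  93.  ]
 [560.82  24.31  93.  ]
 [569.45  37.32  93.  ]
 [559.83  36.8   93.  ]]
```

Run:
```python
from h import *
import pickle
np.set_printoptions(precision=2,suppress=True)
D=pickle.load(open("im12.pkl","rb"));d=D["wrist"];st=D["st"]
R=Ro.from_quat(st["ee_rot"]).as_matrix();p=st["position"]
W=lambda a:np.array(a)/6+[224.58,169.58]
for uv,zz in [([(321,127),(375,127)],82.4),([(314,260),(384,260)],35.4),([(265,333),(430,333)],35.4)]:
    a=(cast(d,W(uv),p[2]-zz,True)-p)@R; print(a,a.mean(0))
for r in (100,115):
  pass
delta([564.4,36.1,150],-np.pi/2+.056,st)
```

```text
[[19.44 -2.58 82.4 ]
 [19.43  3.12 82.4 ]] [19.43  0.27 82.4 ]
[[19.73 -2.62 35.4 ]
 [19.72  3.14 35.4 ]] [19.73  0.26 35.4 ]
[[13.35 -6.75 35.4 ]
 [13.32  7.   35.4 ]] [13.33  0.13 35.4 ]
pos [565.3  36.8 216.4] yaw -1.5151 tilt [ 0. -0.] clock 18.48
shift [ 0.6  0.9 66.4] turn -0.02
```

drive_tool --plan '[[[0.001,0.0006,0.01],0],[[0,0,0.01],0],[[0,0,0],0],[[0,0,0],0]]'

```text
clock: 18.98
position: [564.8, 35.7, 196.3]
ee_rot: [0.727, -0.687, 0.0, 0.0]
contact_force: [-0.4, -0.3, -0.4]
gripper_width: 13.0
```

```bash
python3 snap.py 13 wrist;python3 - <<'E'
from h import *
import pickle
D=pickle.load(open("im13.pkl","rb"))
delta([564.4,36.1,150],-np.pi/2+.056,D["st"])
crop(D["wrist"],240,165,90,68,8,"pics/w13c.png")
E
```

```text
19.025 [564.90550223  35.71011899 196.4997143 ] [ 7.26790182e-01 -6.86859502e-01  1.82887388e-04 -1.49596339e-04] [ 3.49434405e-01  3.35477814e-01 -2.26721493e-01  2.28309222e-04
 -1.00816574e+00 -2.93078129e-01] [ 0.71221277  0.04003684 -0.47830694]
pos [564.9  35.7 196.5] yaw -1.5143 tilt [ 0.0005 -0.    ] clock 19.02
shift [-0.4  0.5 46.5] turn 0.03
```

View pics/w13c.png

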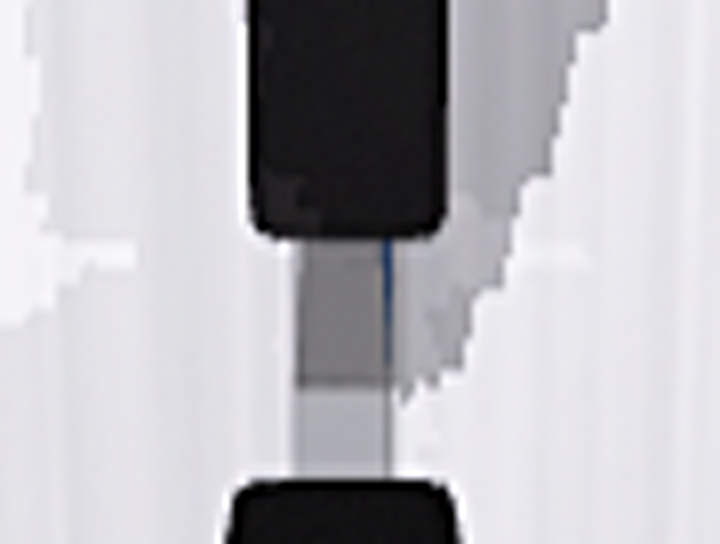

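drive_tool --plan '[[[0,0.0004,0.004],0],[[0,0,0.004],0],[[0,0,0.002],0],[[0,0,0],0]]'

```text
clock: 19.52
position: [564.2, 35.6, 186.1]
ee_rot: [0.727, -0.687, -0.0, 0.0]
contact_force: [-0.4, 0.3, -0.6]
gripper_width: 13.8
```

drive_tool --plan '[[[0,0,0.004],0],[[0,0,0.003],0],[[0,0,0],0]]'

```text
clock: 19.9
position: [564.1, 35.6, 178.9]
ee_rot: [0.727, -0.687, -0.0, 0.0]
contact_force: [0.1, -0.3, -0.3]
gripper_width: 13.4
```

```bash
python3 snap.py 14 wrist;python3 - <<'E'
from h import *
import pickle
D=pickle.load(open("im14.pkl","rb"))
delta([564.4,36.1,142],-np.pi/2+.056,D["st"])
print(D["st"]["wrist_torque"])
crop(D["wrist"],240,165,90,68,8,"pics/w14c.png")
E
```

```text
19.95 [564.21501902  35.62273369 179.15161245] [ 7.26747271e-01 -6.86904924e-01 -7.95615732e-05  1.55653136e-04] [ 3.49620314e-01  3.52103313e-01 -2.50267821e-01 -3.63559043e-06
 -9.68774797e-01 -2.93265210e-01] [0.30387052 1.11484265 0.36899941]
pos [564.2  35.6 179.2] yaw -1.5144 tilt [-0.0003 -0.0001] clock 19.95
shift [-0.5 -0.2 37.2] turn 0.02
[ 0.0008239   0.04937538 -0.01348144]
```

View pics/w14c.png

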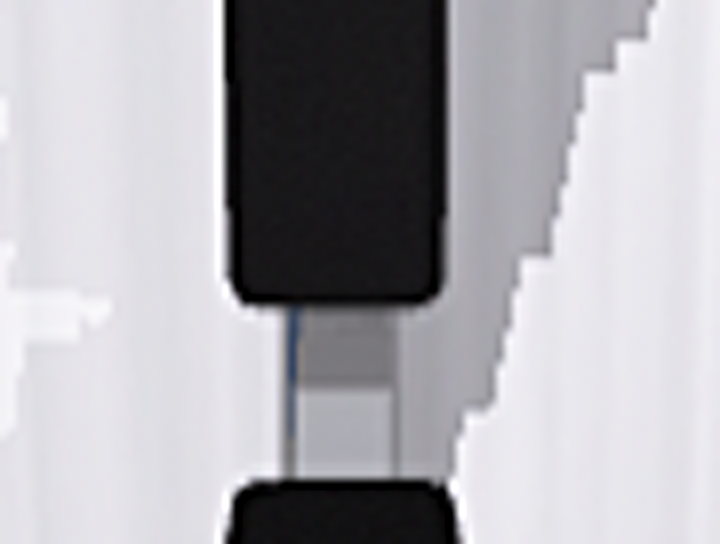

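drive_tool --plan '[[[0,-0.0003,0.003],0],[[0,0,0.003],0],[[0,0,0.003],0],[[0,0,0],0]]'

```text
clock: 20.45
position: [564.4, 35.6, 169.9]
ee_rot: [0.727, -0.687, -0.0, 0.0]
contact_force: [-0.7, 0.5, -0.9]
gripper_width: 13.2
```

drive_tool --plan '[[[0,0,0.006],0],[[0,0,0.006],0],[[0,0,0.002],0],[[0,0,0],0]]'

```text
clock: 20.95
position: [564.5, 35.6, 156.0]
ee_rot: [0.727, -0.687, -0.0, 0.0]
contact_force: [-0.8, -0.5, -0.9]
gripper_width: 13.2
```

drive_tool --plan '[[[0,0,0.006],0],[[0,0,0.006],0],[[0,0,0.002],0],[[0,0,0],0],[[0,0,0],0]]'

```text
clock: 21.58
position: [564.7, 35.7, 142.5]
ee_rot: [0.727, -0.687, 0.0, -0.0]
contact_force: [-0.6, 0.2, -0.2]
gripper_width: 13.4
```

```bash
python3 snap.py 15 wrist scene side;python3 - <<'E'
from h import *
import pickle
D=pickle.load(open("im15.pkl","rb"))
delta([564.4,36.1,142],-np.pi/2+.056,D["st"])
print(D["st"]["wrist_torque"])
crop(D["wrist"],225,150,130,98,6,"pics/w15c.png")
crop(D["scene"],230,170,100,90,6,"pics/s15c.png")
crop(D["side"],210,170,100,90,6,"pics/d15c.png")
E
```

```text
21.725 [564.66628034  35.68607732 142.49453458] [ 7.26740455e-01 -6.86912133e-01  8.42055057e-05 -1.60552137e-04] [ 3.49450111e-01  3.92975070e-01 -2.93204035e-01  8.86927544e-06
 -8.84254698e-01 -2.93122529e-01] [ 0.80614894  0.09166712 -0.01509482]
pos [564.7  35.7 142.5] yaw -1.5145 tilt [0.0003 0.0001] clock 21.73
shift [-0.4  0.2  0.5] turn 0.02
[0.04208485 0.07718434 0.02635855]
```

View pics/w15c.png

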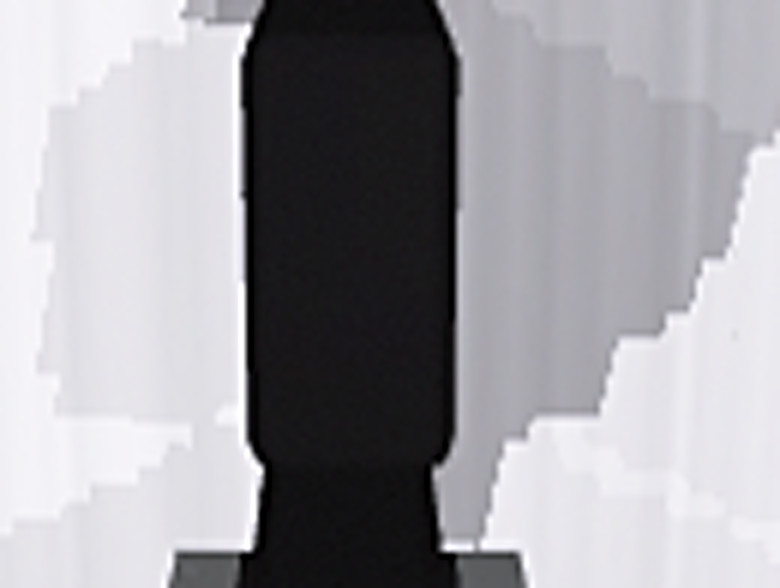

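View pics/s15c.png

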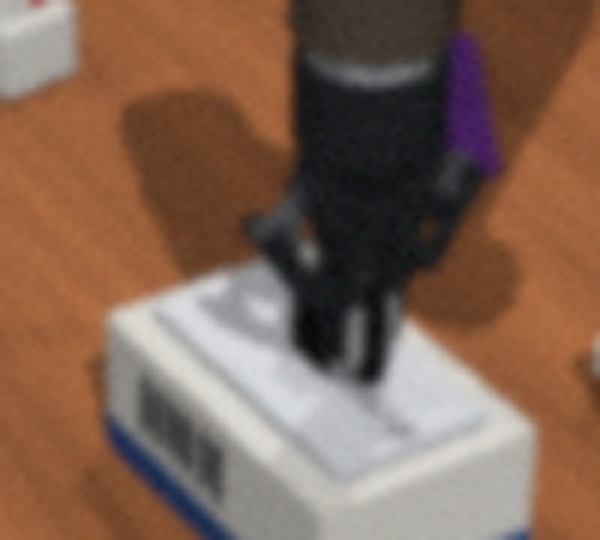

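View pics/d15c.png

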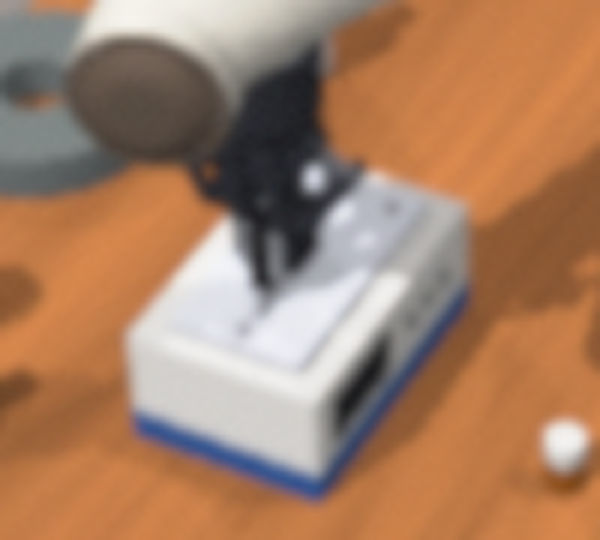

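View pics/scene15.png

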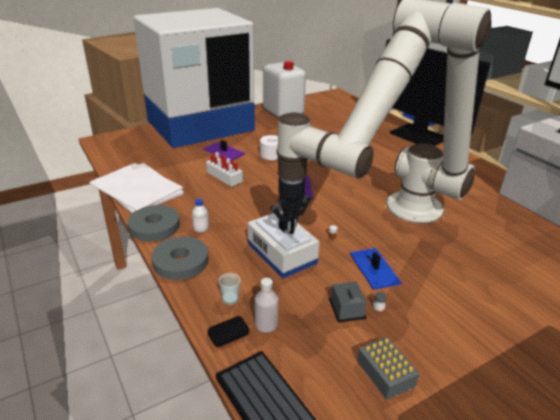

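```bash
python3 -c "
from bench import arm
print(arm.job_done()); print(arm.read_state()['contact_force'])"
```

```text
the job is handed in; nothing more can be done
None
the job is handed in; nothing more can be done
```

I seated the bare-metal cover on the photometer's two pins and let go of it. I then took the paddle from its stand and lowered its blade through the slot. The job was handed in at about 21.8 s with the gripper still holding the paddle upright.

**Cover:** After release, the camera put its centre at (566.4, -1.8), within 1 mm of the deck centre I measured. Both pins showed in their holes and the slot was open over the well. Its weight came off the hand at the height expected for a flush fit.

**Paddle:** The last height reading puts the blade's lower end at about z = 47 mm. That leaves the top of the window about 11 mm below the cover's underside and the handle about 14 mm above the plate. Wrist force was under 1 N and tilt under 0.001 rad, so the hand alone carries it.

**Limits of the checks:**
- The final window height comes from the arm's reading and the height at which I gripped the paddle. The window itself is hidden from the cameras in the well.
- I did not re-measure the bystander objects at the end. The last scene picture shows them standing, and no unexpected force was recorded.
- No check failed or disagreed; small differences of 0.3 to 1 mm between camera and arm positions were corrected during the approach.

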